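Mark a flange in the drop-front punch fixture

ROBOT

A 6-joint arm with a two-finger parallel gripper is mounted at the origin on the work surface. World frame = base frame: x ahead of the robot, y to its left, z up, the work surface at z = 0. Lengths are in mm, angles in rad, forces in N, time in s.
With the tool pointing down it reaches from about 350 to 875 mm from the base axis. Payload 4.2 kg.
Tool frame: the origin (TCP) lies between the finger pads; the fingertips stand 14 mm ahead of it and the grasp point (between the pads) lies 5 mm behind it; z points along the fingers, y is the line along which they close (so a half turn about z gives the same grasp; the last joint's range is limited). The gripper opens to 85 mm and grips with 20 to 120 N. Pads are 22 mm wide; open, the fingers measure 114 mm over their backs; the gripper's body (76 mm by 85 mm) begins 54 mm behind the grasp point. The pads swing forward as they close: fully open they stand 13 mm farther back than shut.
Start: joints at [1.371, 0.385, 0.008, 0, -1.194, -0.259], TCP at [276.762, 560.359, 214.312] pointing down, gripper open.
Joint ranges: [-3.14, 3.14], [-1.21, 2.06], [-1.07, 1.41], [-3.16, 2.05], [-2.99, -0.16], [-3.1, 3.1]. Speed limits (rad/s): [2.79, 2.79, 3.14, 3.14, 3.14, 3.14].

INTERFACE

Orientations are given as a unit quaternion [x, y, z, w].
In Python, from bench import * gives the robot as it stands.
- The arm moves only by the tool carry_out, never from a script. Its argument "motion" is a list of rows, each a list of 7 numbers: the turn, a rotation vector about the tool's x, y, z in rad, then the shift along the tool's x, y, z in mm, then the opening, from -1 (shut) to 1 (fully open), so that 0 is half open. A call has 1 to 5 rows; each row is the pose to reach, as a shift and turn from the pose commanded when the call began, along the tool's axes at that moment; what a row does not reach only later rows make up. A row lasts 1/8 s, in which the tool goes at most 62.5 mm and 10.7 degrees, less where a joint would pass 70% of its speed; a pose out of reach is approached as far as the arm can. A call with a gripper value outside its range is refused whole. The fingers move at their own pace and stop on an object; the grip force is fixed at half the most. Time passes only in rows, so rows that repeat a pose let the fingers close. It gives the time, the measured TCP pose, the force, the opening and the grip force at its end, in the units of the state.
- read_state(): the state, without advancing time (a new reading comes with each control period).
- get_image(name): name is "side" or "top" or "wrist"; returns a dict with "color" (420x560x3 uint8, blue, green, red), "mtx" (3x3 intrinsics, pixels), "k1" (the pictures are not rectified: a ray, as slopes to the right and down, at radius r is drawn at 1 + k1 r^2 times it, then the intrinsics apply), "position" and "orientation" of the camera in the world. Camera axes: x right, y down, z forward; pixel columns grow to the right and rows downward; lengths in mm; the calibration is good to about 2 mm. A picture is of the moment at which its call begins. There is no depth.
- job_done(): hands the job in; it is judged then, once.
The state is a dict: "clock": time; "joints": joint angles; "joint_vel": joint speeds; "joint_efforts": joint torques, N m; "position": TCP position; "ee_rot": TCP orientation; "contact_force": force on the tool from outside, world axes, zero at the start; "wrist_torque": the same for the moment, N m; "gripper_width": finger opening in mm; "grasp_force": force on a finger pad.
Only numpy, scipy, OpenCV 4.12 (cv2) and the standard library are available. Lean on these libraries where they do the work, as an engineer would, in place of code of your own. Each camera call takes 0.05 s, during which the arm holds its last target. There are 200 camera calls.

TASK

Mark the flange: swing the fixture's front guard fully down, push the flange fully back against the rear stop while the guard is down, and swing the guard fully up shut again. Then pick up the mallet, knock the sprung punch down with a quick blow of the mallet's head, and put the mallet back on the bench, leaving the flange at its stop and the guard shut. Work the punch with nothing but the mallet head, and leave the brass elbow, the pipe stub and the carton where they are.

Things in the scene. Friction and masses are not known exactly. Their poses are not given: they have to be found in the camera images.
- fixture: Marking fixture on the bench: grey block 215 long (x) x 170 wide (y) x 60 mm high; its top is the chamber floor. Origin on the bench under the middle of the block's front edge, where the guard is hinged; x runs from guard to rear stop, y across, z up. Side cheeks, 126 mm apart inside, reach 105 mm above the bench. The chamber is open above between guard and bridge.
- stop (a point): Middle of the top front edge of the rear stop: a dark steel bar across the chamber, front face at fixture x = 175 mm, from z = 60 to 90 mm.
- bridge (a point): Centre of the top of the bridge: a dark steel beam across the fixture that carries the punch, from x = 116 to 144 mm and z = 160 to 187 mm in the fixture's frame, on posts at both sides.
- guard (a joint): Swing of the front guard about its lower edge, rad: 0 upright and shut, 1.57 flat down towards the robot (its inner face then level with the chamber floor). A stiff friction hinge: it stays wherever it is left; about 4 N at the bar moves it. It may start a little ajar.
- guard_hinge (a point): Middle of the guard's hinge axis, at fixture x = -5, z = 55 mm; the axis runs along the fixture's y.
- guard_bar (a point): Middle of the guard's pull bar: round steel, 12 mm thick, 130 mm long along the fixture's y, 125 mm from the hinge axis in the plane of the guard, 180 mm above the bench when shut and 55 mm when down. It stands above the guard plate (aluminium, 166 wide, 10 mm thick, ending 85 mm from the hinge) on arms at y = +-55 mm; open slot of 34 mm between plate and bar.
- punch (a joint): Downward stroke of the sprung punch, m: 0 at rest (up), 0.018 fully down. It springs back by itself; needs about 4 N to start and 9 N fully down.
- punch_top (a point): Centre of the top of the punch's round steel head, 34 mm across, above the bridge at fixture x = 130, y = 0; 230 mm above the bench at rest.
- flange: Aluminium blind flange lying flat on the chamber floor: disc 110 mm in diameter and 16 mm thick with a central boss 60 mm in diameter and 10 mm high on top; about 0.55 kg. Origin at the centre of its underside. It starts short of the rear stop; when fully back its centre is at fixture x = 120 mm.
- mallet: Mallet standing on its head: upright black rubber cylinder 56 mm across, 90 mm high, with a level wooden handle 24 mm wide and 28 mm high running out of its side to the mallet's own -x, 25 to 205 mm from the head's axis, its middle 45 mm above the lower face; 0.5 kg, balanced about 11 mm from the head's axis. Origin at the centre of the lower face.
- mallet_head (a point): Centre of the mallet's head, 45 mm above its lower face.
- elbow: Bystander: brass pipe elbow, standing upright, about 56 x 80 mm and 88 mm high. Origin at the centre of its foot.
- stub: Bystander: upright aluminium pipe stub 76 mm in diameter and 120 mm high. Origin at the centre of its foot.
- carton: Bystander: closed cardboard carton 100 x 120 x 90 mm high. Origin at the centre of its underside.
Mind the look-alikes: they are no part of the job. Several things have the shape of the flange; the one meant has the colours described above. There is more than one size of the mallet; the one meant has the size given above.

How it is judged:
By the outcome, as a careful person would: the job done as asked, in the order asked, and still so for the second after the job is handed in, with the robot touching nothing.
It also fails if it takes over 72 s, if anything falls off the work surface, if the arm or the gripper's body presses on something with over 40 N, if the wrist force passes 120 N, or if a joint passes its speed limit or range.

## Working session

There is one attempt and no reset: what is moved stays moved. The work goes in short steps, Python scripts to look and compute and a tool call to move; the robot and the scene stay as the last step left them, time stands still between calls to the robot, and variables do not carry over. Pictures are saved under pics/ and viewed, at most 10 in all, crops included, and the job is handed in when it is done.

Besides the shell and the picture viewer there is one more tool, called after "Request:" by a JSON object that holds its "method" and its "body". carry_out: Moves the arm, as the interface text tells. Its arguments: {"type":"object","properties":{"motion":{"type":"array"}},"required":["motion"]}

```bash
ls; mkdir -p pics; cat > h.py <<'E'
from bench import *
import numpy as np, cv2
from scipy.spatial.transform import Rotation as R
def cam(n):
    return get_image(n)
def ray(c,u,v):
    m=c["mtx"]; d=np.array([0,0,0,0,0],float); d[0]=c["k1"]
    # slopes via fixed-point on 1+k1 r^2
    p=np.array([(u-m[0][2])/m[0][0],(v-m[1][2])/m[1][1]]); s=p.copy()
    for _ in range(30): s=p/(1+c["k1"]*(s@s))
    return np.array(c["position"],float), R.from_quat(c["orientation"]).apply([s[0],s[1],1])
def onz(c,u,v,z):
    o,d=ray(c,u,v); return o+d*(z-o[2])/d[2]
def proj(c,P):
    q=R.from_quat(c["orientation"]).inv().apply(np.array(P,float)-c["position"])
    s=q[:2]/q[2]; s=s*(1+c["k1"]*(s@s)); m=c["mtx"]
    return np.array([m[0][0]*s[0]+m[0][2],m[1][1]*s[1]+m[1][2]])
E
python3 - <<'E'
from h import *
import pickle
cs={}
for n in("side","top"):
    c=cam(n);cs[n]=c;cv2.imwrite(f"pics/{n}0.png",cv2.resize(c["color"],(800,600)))
    print(n,c["position"],c["orientation"],c["k1"],c["mtx"])
pickle.dump(cs,open("c0.pkl","wb"))
print(read_state())
E
```

```text
pics
side [ -13.3646567  -612.07817505  963.41003624] [ 0.8486528  -0.36982709  0.14691542 -0.34847124] -0.08979470801410167 [[382.15521891   0.         281.16254024]
 [  0.         382.15521891 206.98188481]
 [  0.           0.           1.        ]]
top [ 503.31162285  -45.25452085 1454.02667429] [-0.69877205  0.71488416 -0.02040743  0.01554977] -0.1304477640673706 [[480.61052749   0.         276.57915625]
 [  0.         480.61052749 204.68462946]
 [  0.           0.           1.        ]]
{'clock': 0.1, 'joints': array([ 1.37061343e+00,  3.85497335e-01,  6.76668338e-03, -3.91247798e-04,
       -1.19401335e+00, -2.58587735e-01]), 'joint_vel': array([ 0.0010838 , -0.00139083,  0.00469841,  0.00240861, -0.00061168,
       -0.00097105]), 'joint_efforts': array([-5.18587422e-04, -3.93316948e+01,  1.88929528e+01,  4.19800490e+00,
       -2.63183465e-03,  3.34705042e-06]), 'position': array([276.53885801, 559.877967  , 213.32847454]), 'ee_rot': array([ 9.73789458e-01, -2.27449136e-01, -1.53319385e-04,  9.78732419e-04]), 'contact_force': array([0.58432851, 0.74369532, 0.10381551]), 'wrist_torque': array([ 0.0409882 , -0.01400302,  0.00279179]), 'grasp_force': 0.0, 'gripper_width': 85.24733580548786}
```

View pics/top0.png

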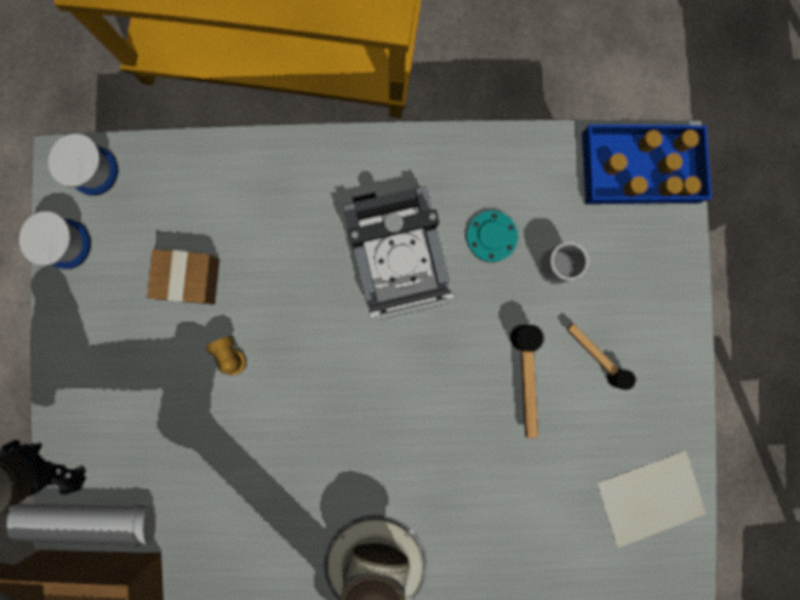

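View pics/side0.png

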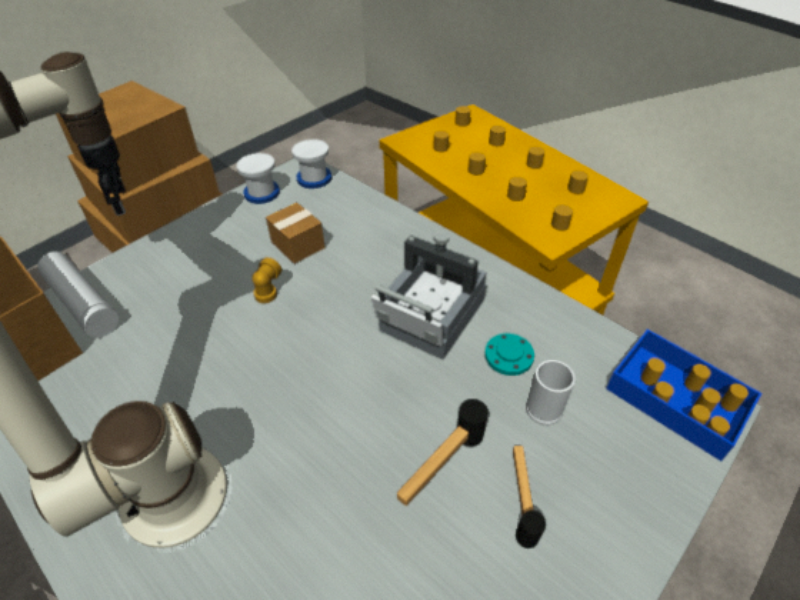

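The top view shows the fixture at about (400,245), with the guard's bar running from (370,313) to (453,294). The aluminium flange is inside it at (402,257). The teal flange at (492,236) is a look-alike because its colour is wrong.

There are two mallets. The big one has its head at (528,338) and its handle end at (531,436), about 200 mm apart. The small one, at (622,379), is about 155 mm long. The big one matches the 205 mm given. I'll confirm both choices in one enlarged crop.

```bash
python3 - <<'E'
from h import *
import pickle
cs=pickle.load(open("c0.pkl","rb"))
t=cs["top"]["color"];s=cs["side"]["color"]
a=cv2.resize(t[115:225,225:325],(400,440),interpolation=3)   # x4
b=cv2.resize(s[155:255,255:350],(380,400),interpolation=3)
im=np.zeros((440,790,3),np.uint8);im[:440,:400]=a;im[:400,405:785]=b
cv2.imwrite("pics/crop1.png",im)
t2=cv2.resize(t[215:315,340:460],(600,500),interpolation=3);cv2.imwrite("pics/crop2.png",t2)
c=cs["top"];k=1/1.4286
print("mallet head top",onz(c,528*k,338*k,90),"tail",onz(c,531*k,436*k,59))
print("bar L,R",onz(c,370*k,313*k,180),onz(c,453*k,294*k,180))
E
```

```text
mallet head top [ 475.54379122 -318.49178619   90.        ] tail [ 275.03226141 -325.76234686   59.        ]
bar L,R [530.87693009  -7.28061886 180.        ] [ 562.66356557 -162.34463014  180.        ]
```

View pics/crop1.png

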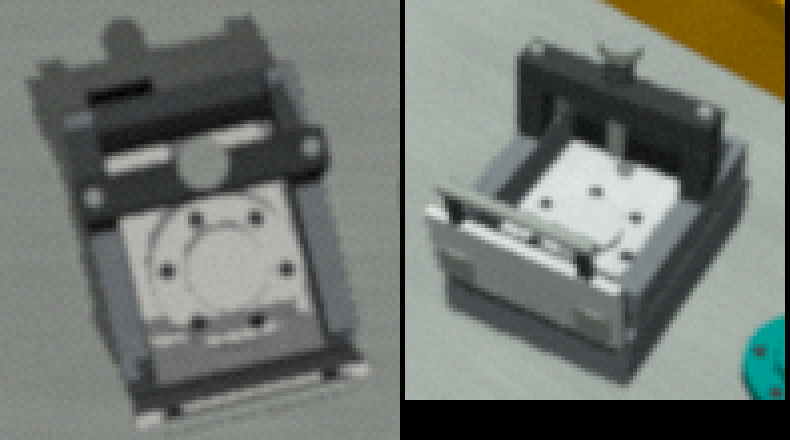

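View pics/crop2.png

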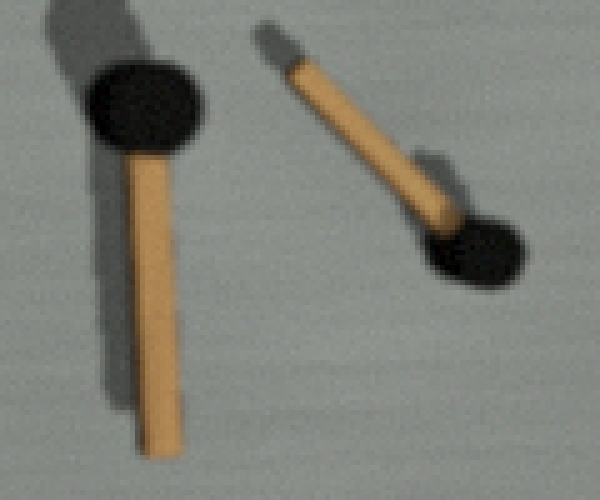

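The crop confirms the choices: the aluminium flange with six holes is inside the fixture, with its boss at crop (228,262), and the big mallet is the one with the 200 mm handle. The pull bar runs from (437,190) to (592,243) in the side crop, and the punch top is at (203,163) in the top crop and (620,50) in the side crop. Next I'll triangulate these.

```bash
cat >> h.py <<'E'
def tri(c1,p1,c2,p2):
    o1,d1=ray(c1,*p1);o2,d2=ray(c2,*p2)
    A=np.stack([d1,-d2],1);t=np.linalg.lstsq(A,o2-o1,rcond=None)[0]
    a=o1+d1*t[0];b=o2+d2*t[1];return (a+b)/2,np.linalg.norm(a-b)
E
python3 - <<'E'
from h import *
import pickle
np.set_printoptions(precision=1,suppress=True)
cs=pickle.load(open("c0.pkl","rb"));T,S=cs["top"],cs["side"]
tp=lambda u,v:(225+u/4-.5,115+v/4-.5)
sp=lambda u,v:(255+(u-405)/4-.5,155+v/4-.5)
print("punch",onz(T,*tp(203,163),230),tri(T,tp(203,163),S,sp(620,50)))
L=tri(T,tp(93,195),S,sp(538,47));Rr=tri(T,tp(312,145),S,sp(706,112))
print("bolts",L,Rr)
l=onz(T,*tp(93,195),190);r=onz(T,*tp(312,145),190)
d=(l-r)[:2];print("bridge z190",l,r,"yaw y-axis->",np.arctan2(d[1],d[0])-np.pi/2)
yaw=np.arctan2(d[1],d[0])-np.pi/2
p=onz(T,*tp(203,163),230)[:2]
ux=np.array([np.cos(yaw),np.sin(yaw)]);uy=np.array([-ux[1],ux[0]])
O=p-130*ux;print("origin",O,"yaw",yaw,"mid bolts vs",((l+r)/2)[:2])
def F(x,y,z):return [*(O+ux*x+uy*y),z]
f=onz(T,*tp(228,262),86)[:2]-O;print("flange fx",f@ux,f@uy)
for a in(0,.1,.2,.3):
  for y in(65,-65):
    P=F(-5-125*np.sin(a),y,55+125*np.cos(a));q=proj(S,P);t=proj(T,P)
    print(a,y,"side",(q[0]-254.5)*4+405,(q[1]-154.5)*4,"top",(t[0]-224.5)*4,(t[1]-114.5)*4)
for n,z in (("head",90),):
    m=(T["color"].max(2)<45)
    n_,lab,st,ce=cv2.connectedComponentsWithStats(m[230:250,350:385].astype(np.uint8));i=1+np.argmax(st[1:,4]);print(st[i],ce[i]+[350,230])
hsv=cv2.cvtColor(T["color"],cv2.COLOR_BGR2HSV)
w=((hsv[...,1]>100)&(hsv[...,0]<25)&(hsv[...,2]>80)).astype(np.uint8);w[:, :355]=0;w[:,385:]=0;w[:235]=0;w[320:]=0
ys,xs=np.nonzero(w);v=np.polyfit(ys,xs,1);print(ys.min(),ys.max(),len(ys))
A=onz(T,np.polyval(v,ys.min()),ys.min(),59);B=onz(T,np.polyval(v,ys.max()),ys.max(),59);print("handle",A,B,np.arctan2(*(A-B)[[1,0]]))
print("fixture corners ",[F(x,y,0)[:2] for x in(0,215) for y in(85,-85)])
E
```

```text
punch [692.6 -53.9 230. ] (array([694.1, -54. , 220.5]), np.float64(0.09487636709077604))
bolts (array([679.6,  18.3, 191.8]), np.float64(2.1371656841996316)) (array([ 709.4, -127. ,  191.6]), np.float64(0.9818168708334409))
bridge z190 [679.1  19.1 190. ] [ 709.3 -126.8  190. ] yaw y-axis-> 0.20429996573831866
origin [565.3 -80.3] yaw 0.20429996573831866 mid bolts vs [694.2 -53.8]
flange fx 78.05680048969923 -6.859437067814779
0 65 side 451.665214073759 164.6650102092765 top 153.05372421454945 393.33815193830435
0 -65 side 605.6384272621274 229.99923899153134 top 343.7779714865419 349.3051573182694
0.1 65 side 442.45877550697355 175.37534064785734 top 157.29135198985364 411.6994695992921
0.1 -65 side 597.022111280274 241.6110582081859 top 347.99524912869174 367.626735853337
0.2 65 side 433.30919807319265 187.3251229865341 top 161.5212880576396 429.9017974017065
0.2 -65 side 588.3299563565324 254.4693626144483 top 352.014381741591 385.833816142523
0.3 65 side 424.334507773792 200.381667997489 top 165.68873739686205 447.7100075190897
0.3 -65 side 579.6727800792307 268.4289157724178 top 355.78413026334056 403.6911983747574
[  7   0  23  16 302] [368.  236.7]
246 305 461
handle [ 447.6 -321.1   59. ] [ 275.6 -326.8   59. ] 0.032779597728395574
fixture corners  [[np.float64(548.0893715483915), np.float64(2.9713040092264436)], [np.float64(582.5792663026334), np.float64(-163.4932482529333)], [np.float64(758.6180699975935), np.float64(46.590876786650135)], [np.float64(793.1079647518354), np.float64(-119.8736754755096)]]
```

```bash
cat >> h.py <<'E'
np.set_printoptions(precision=3,suppress=True)
O=np.array([565.3,-80.3]);yaw=.2043
ux=np.array([np.cos(yaw),np.sin(yaw)]);uy=np.array([-ux[1],ux[0]])
def F(x,y,z):return np.array([*(O+ux*x+uy*y),z])
def down(az_y,tilt=0):  # tool down, tool y at azimuth az_y; tilt>0 leans the fingertips away from tool y
    y=np.array([np.cos(az_y),np.sin(az_y),0]);z=np.array([0,0,-1.]);x=np.cross(y,z)
    return R.from_matrix(np.stack([x,y,z],1))*R.from_rotvec([tilt,0,0])
def go(P,Rt,s=None):
    s=s or read_state();Rc=R.from_quat(s["ee_rot"])
    print("turn",(Rc.inv()*Rt).as_rotvec(),"shift",Rc.inv().apply(np.array(P)-s["position"]).round(1))
    return s
E
python3 - <<'E'
from h import *
print((down(0,.5)).apply([0,0,1]))
go(F(-24,0,245),down(yaw+np.pi))
E
```

```text
[-0.479  0.    -0.878]
turn [ 0.002 -0.001  0.908] shift [523.6 460.9 -30.7]
```

Request:
{"method": "carry_out", "body": {"motion": [[0,0,0.9,520,460,-30,0],[0,0,0.9,520,460,-30,0],[0,0,0.9,520,460,-30,0],[0,0,0.9,520,460,-30,0],[0,0,0.9,520,460,-30,0]]}}

```text
clock: 0.72
position: [395.0, 269.3, 227.7]
ee_rot: [0.776, -0.63, -0.0, 0.0]
contact_force: [1.7, 1.0, -0.1]
gripper_width: 42.9
grasp_force: 0.0
```

```bash
python3 -c "
from h import *
s=go(F(-24,0,245),down(yaw+np.pi));print(s['clock'],s['joints'])"
```

```text
turn [ 0.    -0.     0.003] shift [377.1 -70.7 -17.3]
0.725 [ 0.939  0.122 -0.316 -0.    -1.133 -0.732]
```

Request:
{"method": "carry_out", "body": {"motion": [[0,0,0,377,-71,-17,0],[0,0,0,377,-71,-17,0],[0,0,0,377,-71,-17,0],[0,0,0,377,-71,-17,0],[0,0,0,377,-71,-17,0]]}}

```text
clock: 1.35
position: [516.1, -18.4, 241.6]
ee_rot: [0.778, -0.628, -0.0, -0.0]
contact_force: [1.2, 1.0, -0.3]
gripper_width: 42.8
grasp_force: 0.0
```

```bash
python3 -c "
from h import *
s=go(F(-24,0,245),down(yaw+np.pi));print(s['clock'],s['joints'])"
```

```text
turn [0.    0.    0.008] shift [ 70.7 -11.   -3.4]
1.35 [ 0.279  0.18  -0.21  -0.    -1.182 -0.067]
```

Request:
{"method": "carry_out", "body": {"motion": [[0,0,0.006,70,-11,-3,0],[0,0,0.006,70,-11,-3,0],[0,0,0.006,70,-11,-3,0]]}}

```text
clock: 1.72
position: [541.0, -83.0, 243.9]
ee_rot: [0.776, -0.631, -0.001, 0.0]
contact_force: [-0.2, -0.5, 0.3]
gripper_width: 42.7
grasp_force: 0.0
```

```bash
python3 -c "
from h import *
s=go(F(-24,0,245),down(yaw+np.pi))
w=cam('wrist');S=cam('side')
im=np.zeros((420,790,3),np.uint8);im[:,:460]=cv2.resize(w['color'],(460,345))[:345].copy() if 0 else cv2.copyMakeBorder(cv2.resize(w['color'],(460,345)),0,75,0,0,0)
b=cv2.resize(S['color'][150:255,255:337],(328,420),interpolation=3);im[:,462:790]=b
cv2.imwrite('pics/w1.png',im)
for a in(.0,.1,.15,.2):
  print(a,[proj(w,F(-5-125*np.sin(a),y,55+125*np.cos(a)))*460/560 for y in(50,0,-50)])
print('boss',proj(w,F(78,-7,86))*460/560,'fingers',s['position'])
import pickle;pickle.dump((w,S),open('c1.pkl','wb'))
"
```

```text
turn [0.001 0.001 0.   ] shift [ 2.3 -0.4 -1.1]
0.0 [array([215.558, 225.881]), array([214.326, 176.272]), array([213.002, 120.284])]
0.1 [array([228.556, 225.575]), array([228.128, 176.067]), array([227.669, 120.21 ])]
0.15 [array([234.993, 225.186]), array([234.962, 175.81 ]), array([234.93 , 120.127])]
0.2 [array([241.337, 224.645]), array([241.694, 175.455]), array([242.079, 120.015])]
boss [153.771 148.293] fingers [540.962 -82.976 243.919]
```

View pics/w1.png

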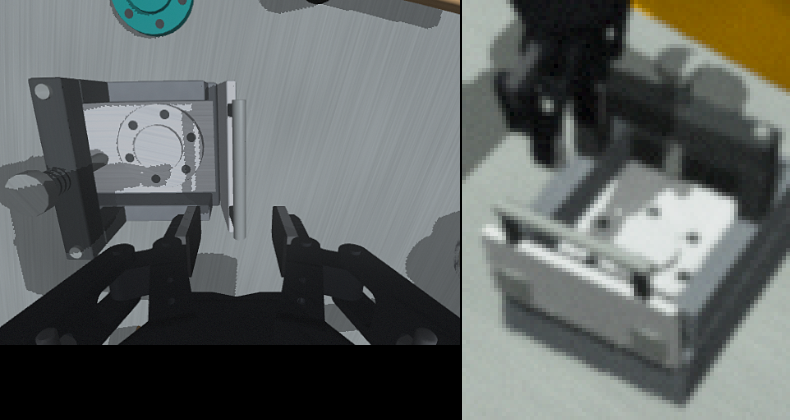

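The wrist view shows the bar at column 239, rows 99 to 238, between the finger pads at columns 200 and 273. The guard is about 0.18 rad ajar and the flange boss is at (158,149). I'll lower and grip the bar.

Request:
{"method": "carry_out", "body": {"motion": [[0,0,0,2,3,40,0],[0,0,0,2,3,71,0],[0,0,0,2,3,71,0],[0,0,0,2,3,71,-1],[0,0,0,2,3,71,-1]]}}

```text
clock: 2.45
position: [539.8, -84.6, 175.4]
ee_rot: [0.776, -0.63, 0.001, -0.001]
contact_force: [-0.3, -0.1, 0.2]
gripper_width: 6.9
grasp_force: 0.0
```

Request:
{"method": "carry_out", "body": {"motion": [[0,0,0,0,0,0,-1],[0,0,0,0,0,0,-1]]}}

```text
clock: 2.7
position: [539.0, -85.1, 174.2]
ee_rot: [0.776, -0.631, 0.0, -0.0]
contact_force: [-0.9, -0.2, 0.5]
gripper_width: -0.3
grasp_force: 0.0
```

```bash
cat >> h.py <<'E'
def fx(p): d=np.array(p[:2])-O; return np.array([d@ux,d@uy,p[2]])
def arc(a0,angs,r=125):
    for a in angs: print(a,"y",round(r*(np.sin(a)-np.sin(a0)),1),"z",round(r*(np.cos(a0)-np.cos(a)),1))
E
python3 -c "
from h import *
s=read_state();print(fx(s['position']),s['gripper_width'],s['grasp_force'],s['contact_force'])
arc(.18,[.3,.45,.6,.75,.9,1.05,1.2,1.35,1.5,1.6])"
```

```text
[-26.714   0.588 174.199] -0.31749026110691636 0.0 [-0.923 -0.237  0.548]
0.3 y 14.6 z 3.6
0.45 y 32.0 z 10.4
0.6 y 48.2 z 19.8
0.75 y 62.8 z 31.5
0.9 y 75.5 z 45.3
1.05 y 86.0 z 60.8
1.2 y 94.1 z 77.7
1.35 y 99.6 z 95.6
1.5 y 102.3 z 114.1
1.6 y 102.6 z 126.6
```

```bash
python3 -c "
from h import *
w=cam('wrist');S=cam('side')
im=np.zeros((420,790,3),np.uint8);im[:345,:460]=cv2.resize(w['color'],(460,345))
im[:,462:790]=cv2.resize(S['color'][150:255,255:337],(328,420),interpolation=3)
cv2.imwrite('pics/w2.png',im)
P=[]
for a in(.0,.1,.2,.3):
  print(a,[proj(w,F(-5-125*np.sin(a),y,55+125*np.cos(a)))*460/560 for y in(50,-50)],(proj(S,F(-5-125*np.sin(a),60,55+125*np.cos(a)))-[254.5,149.5])*4+[462,0])
"
```

```text
0.0 [array([204.938, 275.537]), array([199.428, 134.028])] [514.348 187.122]
0.1 [array([222.612, 275.037]), array([220.442, 133.903])] [505.161 197.866]
0.2 [array([239.986, 273.363]), array([241.07 , 133.502])] [496.026 209.85 ]
0.3 [array([256.56 , 270.599]), array([260.637, 132.847])] [487.062 222.94 ]
```

View pics/w2.png

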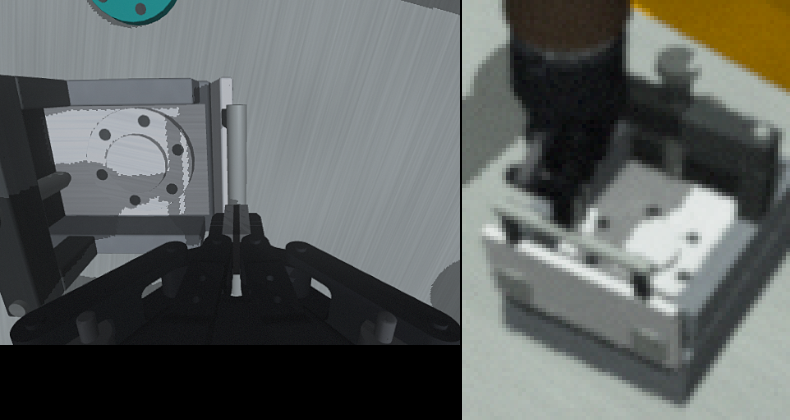

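The fingers closed on nothing. I'll triangulate the bar's ends to get its real height.

```bash
python3 -c "
from h import *
import pickle
w,S=pickle.load(open('c1.pkl','rb'));k=560/460
print(w['position'],read_state()['position'])
sp=lambda u,v:(254.5+(u-462)/4,149.5+v/4)
for a,b in (((238,99),(654,262)),((240,238),(497,207))):
  r=tri(w,np.array(a)*k,S,sp(*b));print(fx(r[0]),r[1])
s=read_state();Rc=R.from_quat(s['ee_rot'])
for d in(0,14): q=proj(S,s['position']+Rc.apply([0,0,d]));print((q-[254.5,149.5])*4+[462,0])
W=cam('wrist');
for d in (-5,0,14): print(proj(W,s['position']+Rc.apply([0,0,d]))/k)
"
```

```text
[ 555.883 -154.264  403.714] [538.876 -85.206 173.868]
[-25.819 -68.377 188.568] 1.6077291028601397
[-28.554  61.233 180.22 ] 3.136322706320893
[567.664 240.908]
[567.84  254.325]
[235.758 211.369]
[235.763 208.17 ]
[235.775 200.08 ]
```

Request:
{"method": "carry_out", "body": {"motion": [[0,0,0,0,0,-20,0],[0,0,0,0,0,-20,0],[0,0,0,0,0,-20,0],[0,0,0,0,0,-20,0]]}}

```text
clock: 3.35
position: [538.3, -85.2, 192.8]
ee_rot: [0.776, -0.631, -0.001, 0.0]
contact_force: [-1.0, -0.3, 0.3]
gripper_width: 42.9
grasp_force: 0.0
```

Request:
{"method": "carry_out", "body": {"motion": [[0,0,0,0,0,36,0],[0,0,0,0,0,36,0],[0,0,0,0,0,36,-1],[0,0,0,0,0,36,-1],[0,0,0,0,0,36,-1]]}}

```text
clock: 3.98
position: [539.5, -85.2, 159.1]
ee_rot: [0.776, -0.63, 0.001, -0.001]
contact_force: [-1.1, 0.4, 3.7]
gripper_width: 8.9
grasp_force: 58.9
```

Request:
{"method": "carry_out", "body": {"motion": [[0,0,0,0,0,0,-1],[0,0,0,0,0,0,-1]]}}

```text
clock: 4.22
position: [539.5, -85.2, 159.1]
ee_rot: [0.776, -0.63, 0.001, -0.001]
contact_force: [-1.5, -0.7, 6.0]
gripper_width: 9.1
grasp_force: 59.0
```

Request:
{"method": "carry_out", "body": {"motion": [[0,0,0,0,0,0,-0.3],[0,0,0,0,0,0,-0.3],[0,0,0,0,0,12,-0.3],[0,0,0,0,0,12,-0.3],[0,0,0,0,0,12,-1]]}}

```text
clock: 4.85
position: [538.8, -85.2, 145.3]
ee_rot: [0.776, -0.631, -0.0, 0.0]
contact_force: [0.9, -0.5, -0.6]
gripper_width: 13.0
grasp_force: 1.7
```

Request:
{"method": "carry_out", "body": {"motion": [[0,0,0,0,0,0,-1],[0,0,0,0,0,0,-1],[0,0,0,0,0,0,-1]]}}

```text
clock: 5.22
position: [538.9, -85.1, 145.5]
ee_rot: [0.776, -0.631, 0.0, -0.0]
contact_force: [1.0, -0.2, -3.1]
gripper_width: 9.9
grasp_force: 58.4
```

```bash
python3 -c "
from h import *
w=cam('wrist');S=cam('side')
im=np.zeros((600,790,3),np.uint8);im[:345,:460]=cv2.resize(w['color'],(460,345))
im[:,462:790]=cv2.resize(S['color'][130:280,255:337],(328,600),interpolation=3)
cv2.imwrite('pics/w3.png',im)
s=read_state();Rc=R.from_quat(s['ee_rot']);print(fx(s['position']))
for d in(-5,14): 
  q=proj(S,s['position']+Rc.apply([0,0,d]));print((q-[254.5,129.5])*4+[462,0],proj(w,s['position']+Rc.apply([0,0,d]))*46/56)
for a in(.1,.2,.3):
  print(a,[proj(w,F(-5-125*np.sin(a),y,55+125*np.cos(a)))*460/560 for y in(50,-50)])
"
```

```text
[-26.871   0.602 145.49 ]
[567.894 343.164] [235.784 211.329]
[568.12 360.78] [235.8   200.044]
0.1 [array([220.074, 306.236]), array([216.803, 142.176])]
0.2 [array([240.44 , 303.933]), array([241.896, 141.573])]
0.3 [array([259.781, 300.141]), array([265.529, 140.596])]
```

View pics/w3.png

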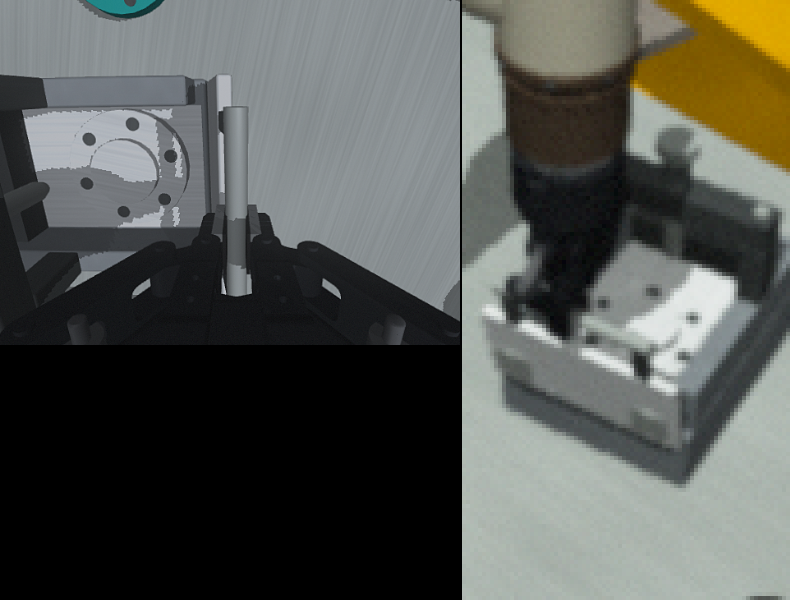

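The bar now sits between the pads at (237,230). The fingers reach about 20 mm less far than I assumed, which I'll account for from here on. I'll start the arc gently and watch the force.

```bash
python3 -c "
from h import *
arc(.18,[.25,.32,.4,.48,.56])"
```

```text
0.25 y 8.5 z 1.9
0.32 y 16.9 z 4.3
0.4 y 26.3 z 7.8
0.48 y 35.3 z 12.1
0.56 y 44.0 z 17.1
```

Request:
{"method": "carry_out", "body": {"motion": [[0,0,0,0,6,1,-1],[0,0,0,0,12,3,-1],[0,0,0,0,18,5,-1],[0,0,0,0,26,8,-1],[0,0,0,0,35,12,-1]]}}

```text
clock: 5.95
position: [506.7, -92.1, 135.8]
ee_rot: [0.776, -0.63, 0.003, -0.002]
contact_force: [4.0, -0.5, 2.8]
gripper_width: 9.3
grasp_force: 58.6
```

```bash
python3 -c "
from h import *
s=read_state();print(fx(s['position']),s['gripper_width'],s['contact_force'],s['wrist_torque'])
w=cam('wrist');im=w['color'];cv2.imwrite('pics/w4.png',im)"
```

```text
[-59.792   0.291 135.76 ] 9.289244643346255 [ 3.991 -0.489  2.785] [ 0.223 -1.369  0.089]
```

```bash
python3 -c "
from h import *
arc(.48,[.6,.72,.84,.96,1.08]);arc(1.08,[1.18,1.28,1.38,1.48,1.6])"
```

```text
0.6 y 12.9 z 7.7
0.72 y 24.7 z 16.9
0.84 y 35.4 z 27.4
0.96 y 44.7 z 39.2
1.08 y 52.5 z 52.0
1.18 y 5.3 z 11.3
1.28 y 9.5 z 23.1
1.38 y 12.5 z 35.2
1.48 y 14.2 z 47.6
1.6 y 14.7 z 62.6
```

Request:
{"method": "carry_out", "body": {"motion": [[0,0,0,0,13,8,-1],[0,0,0,0,25,17,-1],[0,0,0,0,35,27,-1],[0,0,0,0,45,39,-1],[0,0,0,0,52,52,-1]]}}

```text
clock: 6.62
position: [454.0, -103.4, 81.6]
ee_rot: [0.776, -0.63, 0.001, -0.0]
contact_force: [3.2, -1.4, 4.3]
gripper_width: 9.7
grasp_force: 64.1
```

Request:
{"method": "carry_out", "body": {"motion": [[0,0,0,0,5,11,-1],[0,0,0,0,9,23,-1],[0,0,0,0,12,35,-1],[0,0,0,0,14,47,-1],[0,0,0,0,14,53,-1]]}}

```text
clock: 7.25
position: [438.6, -106.6, 27.8]
ee_rot: [0.776, -0.631, -0.001, 0.001]
contact_force: [1.1, -5.3, 4.5]
gripper_width: 10.0
grasp_force: 68.0
```

```bash
python3 -c "
from h import *
s=read_state();print(fx(s['position']),s['gripper_width'],s['contact_force'],s['wrist_torque'])
w=cam('wrist');S=cam('side')
im=np.zeros((600,790,3),np.uint8);im[:345,:460]=cv2.resize(w['color'],(460,345))
im[:,462:790]=cv2.resize(S['color'][130:280,245:327],(328,600),interpolation=3)
cv2.imwrite('pics/w4.png',im)"
```

```text
[-129.433   -0.068   27.761] 9.974429666932645 [ 1.052 -5.273  4.544] [-1.484 -0.844  0.148]
```

View pics/w4.png

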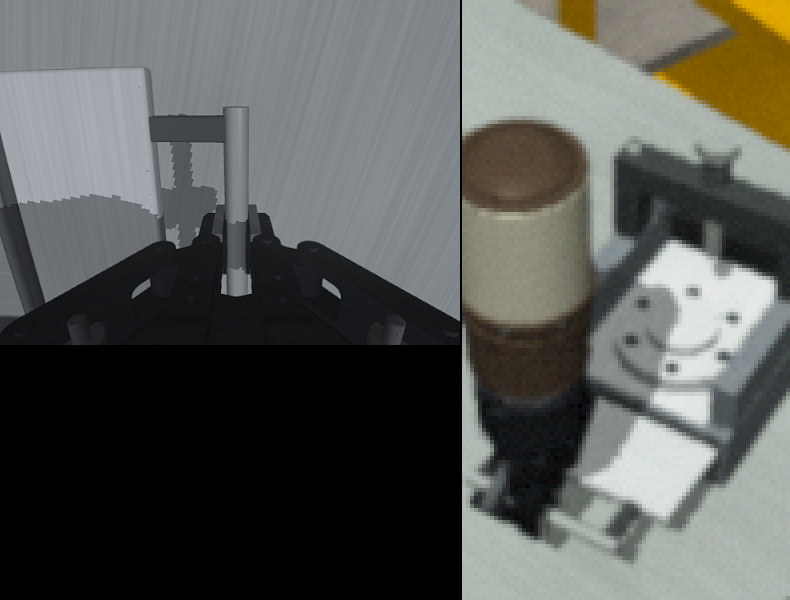

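The guard is almost flat, with the bar gripped at (237,170) in the wrist view. I'll press a little further, until it reaches its stop.

Request:
{"method": "carry_out", "body": {"motion": [[0,0,0,0,0,4,-1],[0,0,0,0,0,7,-1],[0,0,0,0,0,10,-1]]}}

```text
clock: 7.72
position: [438.1, -106.7, 17.9]
ee_rot: [0.776, -0.631, -0.001, 0.002]
contact_force: [1.8, -6.8, 3.0]
gripper_width: 9.9
grasp_force: 68.9
```

Request:
{"method": "carry_out", "body": {"motion": [[0,0,0,0,0,0,0],[0,0,0,0,0,0,0],[0,0,0,0,0,0,0],[0,0,0,0,0,-60,0],[0,0,0,0,0,-60,-1]]}}

```text
clock: 8.35
position: [442.8, -105.5, 82.0]
ee_rot: [0.776, -0.63, 0.003, -0.003]
contact_force: [1.5, 0.3, -0.3]
gripper_width: 25.7
grasp_force: 0.0
```

Request:
{"method": "carry_out", "body": {"motion": [[0,0,0,0,0,0,-1],[0,0,0,0,0,0,-1],[0,0,0,0,0,6,-1],[0,0,0,0,0,12,-1],[0,0,0,0,0,18,-1]]}}

```text
clock: 8.98
position: [439.6, -105.8, 59.7]
ee_rot: [0.776, -0.631, -0.0, 0.0]
contact_force: [0.1, -0.0, -0.2]
gripper_width: -0.2
grasp_force: 0.0
```

Request:
{"method": "carry_out", "body": {"motion": [[0,0,0,0,0,4,-1],[0,0,0,0,0,8,-1],[0,0,0,0,0,12,-1],[0,0,0,0,0,14,-1]]}}

```text
clock: 9.48
position: [439.9, -105.8, 46.4]
ee_rot: [0.776, -0.631, -0.0, 0.0]
contact_force: [-0.3, -0.0, 0.1]
gripper_width: -0.2
grasp_force: 0.0
```

Request:
{"method": "carry_out", "body": {"motion": [[0,0,0,0,0,3,-1],[0,0,0,0,0,6,-1],[0,0,0,0,0,9,-1],[0,0,0,0,0,9,-1]]}}

```text
clock: 9.98
position: [440.4, -106.0, 43.1]
ee_rot: [0.777, -0.629, 0.001, 0.0]
contact_force: [-15.3, 6.0, 49.2]
gripper_width: -0.0
grasp_force: 24.1
```

```bash
python3 -c "
from h import *
S=cam('side');w=cam('wrist');s=read_state();print(fx(s['position']),s['contact_force'])
# guard plate front edge corner & bar end (-y) as seen by side for angles
for a in(1.4,1.48,1.57):
  f=lambda r,y:F(-5-r*np.sin(a),y,55+r*np.cos(a))
  print(a,(proj(S,f(125,-65))-[245,130])*4+[462,0],proj(w,f(125,-65))*46/56,proj(w,f(85,-83)+[0,0,0])*46/56)
b=cv2.cvtColor(w['color'],cv2.COLOR_BGR2GRAY);im=np.zeros((600,790,3),np.uint8);im[:345,:460]=cv2.resize(w['color'],(460,345))
im[:,462:790]=cv2.resize(S['color'][130:280,245:327],(328,600),interpolation=3)
cv2.imwrite('pics/w5.png',im)"
```

```text
[-127.539    0.219   43.154] [-13.905   6.072  47.456]
1.4 [611.28 536.54] [237.66  111.596] [156.976  72.92 ]
1.48 [610.418 546.011] [240.079 110.491] [162.551  74.024]
1.57 [610.149 555.663] [240.707 109.405] [167.047  75.158]
```

View pics/w5.png

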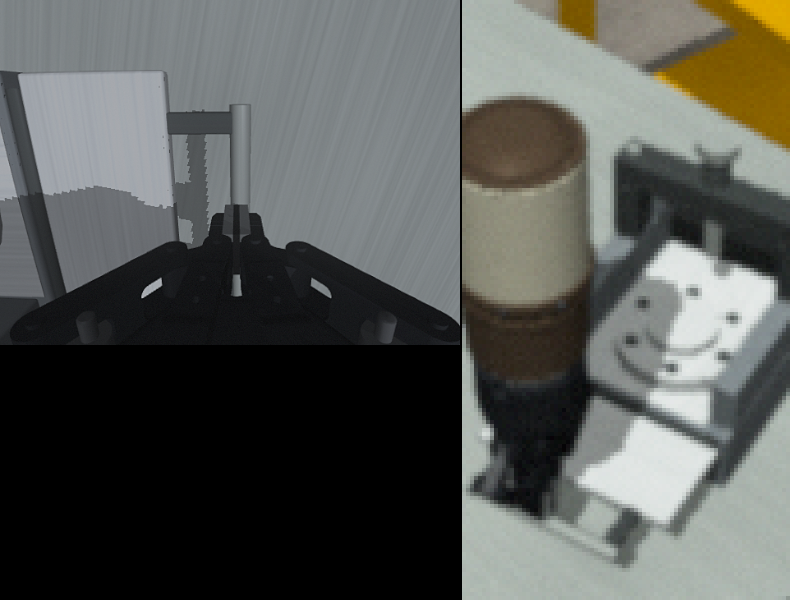

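The wrist force reached 49 N, so the guard is fully down on its stop. That contact also shows that the fingertips stand about 18 mm behind the reported TCP. In the picture the bar is flat, with its end at (240,105), matching the 1.57 prediction. Next I'll push the flange with the fingers shut and tilted slightly.

Request:
{"method": "carry_out", "body": {"motion": [[0,0,0,0,0,-30,-1],[0,0,0,0,0,-70,-1],[0,0,0,0,0,-70,-1]]}}

```text
clock: 10.45
position: [442.4, -105.6, 110.6]
ee_rot: [0.776, -0.63, 0.003, -0.003]
contact_force: [0.2, 0.2, -1.4]
gripper_width: 0.0
grasp_force: 0.0
```

```bash
cat >> h.py <<'E'
def tip(P,Rt): return np.array(P)+18*Rt.apply([0,0,1])   # TCP for a wanted fingertip place
E
python3 -c "
from h import *
Rt=down(yaw+np.pi,.2)
s=read_state();print(s['position'],s['contact_force'])
go(tip(F(-12,-5,110),Rt),Rt);go(tip(F(-12,-5,68),Rt),Rt)"
```

```text
[ 442.402 -105.641  110.645] [ 0.207  0.163 -1.406]
turn [ 0.192 -0.001  0.002] shift [   5.4 -116.9   19.2]
turn [ 0.192 -0.001  0.002] shift [   5.3 -116.6   61.2]
```

Request:
{"method": "carry_out", "body": {"motion": [[0.1,0,0,5,-58,16,-1],[0.2,0,0,5,-117,16,-1],[0.2,0,0,5,-117,16,-1],[0.2,0,0,5,-117,36,-1],[0.2,0,0,5,-117,36,-1]]}}

```text
clock: 11.08
position: [552.9, -87.0, 69.5]
ee_rot: [0.772, -0.628, 0.061, -0.076]
contact_force: [-0.8, 0.3, -0.0]
gripper_width: 0.2
grasp_force: 0.0
```

```bash
python3 -c "
from h import *
Rt=down(yaw+np.pi,.2)
s=read_state();print(fx(s['position']),s['contact_force'])
go(tip(F(-12,-5,68),Rt),Rt);go(tip(F(40,-5,68),Rt),Rt)"
```

```text
[-13.465  -4.059  69.503] [-0.757  0.267 -0.017]
turn [0.006 0.001 0.001] shift [ 1.  -1.3 19.8]
turn [0.006 0.001 0.001] shift [  1.  -52.3  29.8]
```

Request:
{"method": "carry_out", "body": {"motion": [[0,0,0,1,-1,20,-1],[0,0,0,1,-12,22,-1],[0,0,0,1,-24,24.5,-1],[0,0,0,1,-36,27,-1],[0,0,0,1,-48,29,-1]]}}

```text
clock: 11.7
position: [606.6, -77.1, 52.9]
ee_rot: [0.772, -0.628, 0.062, -0.076]
contact_force: [-3.2, -0.2, -0.0]
gripper_width: 0.3
grasp_force: 1.7
```

```bash
python3 -c "
from h import *
Rt=down(yaw+np.pi,.2)
s=read_state();print(fx(s['position']),s['contact_force'])
w=cam('wrist');print(proj(w,F(120,0,86)),proj(w,F(80,0,86)));cv2.imwrite('pics/w6.png',w['color'])"
```

```text
[41.141 -5.218 52.91 ] [-3.232 -0.183 -0.034]
[122.681 276.032] [194.703 284.536]
```

Request:
{"method": "carry_out", "body": {"motion": [[0,0,0,0,-6,1.2,-1],[0,0,0,0,-11,2.3,-1],[0,0,0,0,-15,3,-1],[0,0,0,0,-15,3,-1]]}}

```text
clock: 12.25
position: [622.7, -73.7, 52.9]
ee_rot: [0.772, -0.627, 0.063, -0.078]
contact_force: [-2.2, -0.5, 0.2]
gripper_width: 0.2
grasp_force: 1.5
```

Request:
{"method": "carry_out", "body": {"motion": [[0,0,0,0,-4,0.8,-1],[0,0,0,0,-8,1.6,-1],[0,0,0,0,-12,2.4,-1],[0,0,0,0,-12,2.4,-1]]}}

```text
clock: 12.75
position: [628.1, -72.7, 51.6]
ee_rot: [0.772, -0.628, 0.058, -0.073]
contact_force: [-16.4, -3.3, 10.4]
gripper_width: 0.1
grasp_force: 8.4
```

The force rose to 16 N with the tip at the depth expected for the seated flange (x about 65 mm), so it is against the stop. I'll back off and regrip the bar.

Request:
{"method": "carry_out", "body": {"motion": [[0,0,0,0,30,-6,-1],[0,0,0,0,40,-50,-1],[-0.1,0,0,0,90,-70,0],[-0.2,0,0,0,150,-70,0],[-0.2,0,0,0,190,-70,0]]}}

```text
clock: 13.38
position: [440.1, -112.0, 84.2]
ee_rot: [0.776, -0.63, 0.002, -0.002]
contact_force: [-0.6, -0.2, -0.3]
gripper_width: 42.4
grasp_force: 0.0
```

```bash
python3 -c "
from h import *
s=read_state();print(fx(s['position']),s['contact_force'])
go(F(-130,0,100),down(yaw+np.pi))
w=cam('wrist');print('flange boss px if seated',proj(w,F(120,0,86)));cv2.imwrite('pics/w7.png',w['color'])"
```

```text
[-129.047   -5.632   84.198] [-0.556 -0.24  -0.284]
turn [-0.005 -0.001  0.003] shift [ -5.6   0.9 -15.8]
flange boss px if seated [-130.187  258.132]
```

Request:
{"method": "carry_out", "body": {"motion": [[0,0,0.003,-5,1,30,0],[0,0,0.003,-5,1,62,0],[0,0,0.003,-5,1,62,0],[0,0,0.003,-5,1,62,-1],[0,0,0.003,-5,1,62,-1]]}}

```text
clock: 14.05
position: [438.5, -107.3, 23.1]
ee_rot: [0.775, -0.632, 0.002, -0.002]
contact_force: [1.5, 1.3, 0.4]
gripper_width: 9.7
grasp_force: 58.5
```

Request:
{"method": "carry_out", "body": {"motion": [[0,0,0,0,0,0,-1],[0,0,0,0,0,0,-1]]}}

```text
clock: 14.3
position: [438.4, -107.4, 23.1]
ee_rot: [0.775, -0.631, 0.002, -0.001]
contact_force: [1.0, 1.1, 5.8]
gripper_width: 9.9
grasp_force: 58.8
```

```bash
python3 -c "
from h import *
s=read_state();print(fx(s['position']),s['contact_force'])
arc(1.57,[1.45,1.32,1.19,1.06,.93]);arc(.93,[.8,.67,.54,.41,.28]);arc(.28,[.18,.08,0,-.08])"
```

```text
[-129.704   -0.751   23.063] [0.983 1.102 5.782]
1.45 y -0.9 z -15.0
1.32 y -3.9 z -30.9
1.19 y -9.0 z -46.4
1.06 y -16.0 z -61.0
0.93 y -24.8 z -74.6
0.8 y -10.5 z -12.4
0.67 y -22.6 z -23.2
0.54 y -35.9 z -32.5
0.41 y -50.4 z -39.9
0.28 y -65.7 z -45.4
0.18 y -12.2 z -2.8
0.08 y -24.6 z -4.5
0 y -34.5 z -4.9
-0.08 y -44.5 z -4.5
```

Request:
{"method": "carry_out", "body": {"motion": [[0,0,0,0,-1,-15,-1],[0,0,0,0,-4,-31,-1],[0,0,0,0,-9,-46,-1],[0,0,0,0,-16,-61,-1],[0,0,0,0,-25,-75,-1]]}}

```text
clock: 14.92
position: [458.7, -102.9, 95.6]
ee_rot: [0.775, -0.632, -0.002, 0.002]
contact_force: [0.4, -2.3, -7.2]
gripper_width: 9.5
grasp_force: 58.3
```

Request:
{"method": "carry_out", "body": {"motion": [[0,0,0,0,-10,-12,-1],[0,0,0,0,-22,-23,-1],[0,0,0,0,-36,-32,-1],[0,0,0,0,-50,-40,-1],[0,0,0,0,-66,-45,-1]]}}

```text
clock: 15.55
position: [516.8, -90.6, 144.1]
ee_rot: [0.775, -0.632, -0.007, 0.007]
contact_force: [-15.2, 8.2, 22.2]
gripper_width: 9.5
grasp_force: 61.1
```

Request:
{"method": "carry_out", "body": {"motion": [[0,0,0,0,-12,-3,-1],[0,0,0,0,-24,-5,-1],[0,0,0,0,-32,-5,-1]]}}

```text
clock: 15.92
position: [556.3, -82.3, 150.2]
ee_rot: [0.776, -0.631, -0.0, 0.0]
contact_force: [-6.8, 5.2, 17.4]
gripper_width: 9.5
grasp_force: 63.6
```

```bash
python3 -c "
from h import *
s=read_state();print(fx(s['position']),s['contact_force'])"
```

```text
[ -9.26   -0.118 150.185] [-6.819  5.152 17.445]
```

Request:
{"method": "carry_out", "body": {"motion": [[0,0,0,0,-4,0,-1],[0,0,0,0,-8,0,-1],[0,0,0,0,-10,0,-1]]}}

```text
clock: 16.3
position: [560.4, -81.4, 150.2]
ee_rot: [0.776, -0.631, -0.004, 0.005]
contact_force: [-21.6, 4.1, 26.7]
gripper_width: 9.6
grasp_force: 64.7
```

Request:
{"method": "carry_out", "body": {"motion": [[0,0,0,0,0,0,0],[0,0,0,0,2,0,0],[0,0,0,0,4,0,0],[0,0,0,0,4,-40,0],[0,0,0,0,4,-90,0]]}}

```text
clock: 16.92
position: [561.9, -81.7, 236.0]
ee_rot: [0.775, -0.632, -0.002, 0.001]
contact_force: [0.4, 1.1, 0.7]
gripper_width: 42.6
grasp_force: 0.0
```

Request:
{"method": "carry_out", "body": {"motion": [[0,0,0,0,40,-20,0.5],[0,0,0,0,40,-20,0.5],[0,0,0,0,40,-20,0.5]]}}

```text
clock: 17.3
position: [523.5, -89.5, 256.0]
ee_rot: [0.775, -0.632, -0.0, 0.0]
contact_force: [-0.9, 0.6, 0.0]
gripper_width: 64.1
grasp_force: 0.0
```

```bash
python3 -c "
from h import *
s=read_state();print(fx(s['position']),s['contact_force'])
w=cam('wrist');T=cam('top')
im=np.zeros((600,800,3),np.uint8);im[:375,:500]=cv2.resize(w['color'],(500,375))
im[:,502:800]=cv2.resize(T['color'][125:215,235:280],(298,596),interpolation=3)[:596].copy() if 0 else cv2.copyMakeBorder(cv2.resize(T['color'][120:210,240:300],(298,447),interpolation=3),0,153,0,0,0)
cv2.imwrite('pics/w8.png',im)
k=500/560
for a in(0,.05,.1): print(a,[proj(w,F(-5-125*np.sin(a),y,55+125*np.cos(a)))*k for y in(-65,0)])
for x in(100,110,120): print(x,proj(w,F(x,0,86))*k,'boss edges',proj(w,F(x-30,0,86))*k,'disc front',proj(w,F(x-55,0,76))*k)
import pickle;pickle.dump((w,T),open('c8.pkl','wb'))
"
```

```text
[-42.78   -0.574 256.042] [-0.875  0.551  0.009]
0 [array([209.772, 114.443]), array([213.22 , 190.657])]
0.05 [array([217.457, 114.406]), array([220.351, 190.596])]
0.1 [array([225.159, 114.359]), array([227.495, 190.43 ])]
100 [137.759 167.549] boss edges [162.439 167.473] disc front [185.143 165.65 ]
110 [129.574 167.577] boss edges [154.193 167.497] disc front [177.083 165.671]
120 [121.412 167.606] boss edges [145.966 167.523] disc front [169.037 165.694]
```

View pics/w8.png

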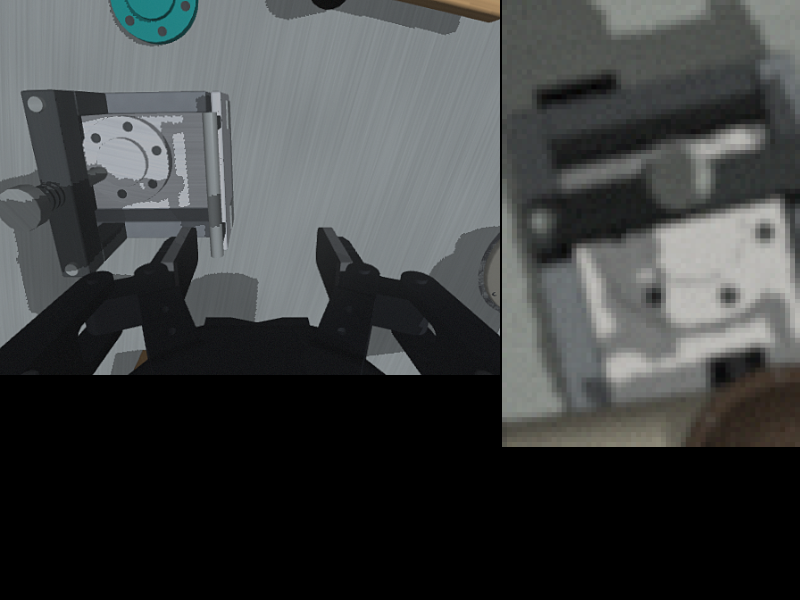

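The last picture shows the guard bar at column 213 and the flange front at column 172. Both are within 3 px of the shut and seated predictions, with the same small systematic shift. On to the mallet.

```bash
python3 -c "
from h import *
import pickle
T=pickle.load(open('c8.pkl','rb'))[1]
h=onz(T,368,236.7,85);print('head',h)
e=np.array([np.cos(.033),np.sin(.033)])
g=np.array([475.5,-320.3])-62*e;print(g)
go([*g,130],down(.033+np.pi/2))"
```

```text
head [ 475.264 -314.878   85.   ]
[ 413.534 -322.346]
turn [ 0.002 -0.002  1.741] shift [205.9 154.5 125.6]
```

Request:
{"method": "carry_out", "body": {"motion": [[0,0,0.18,60,45,20,1],[0,0,0.36,100,80,60,1],[0,0,0.54,140,110,90,1],[0,0,0.72,180,140,125,1],[0,0,0.9,206,154,125,1]]}}

```text
clock: 18.02
position: [411.6, -323.1, 127.8]
ee_rot: [-0.42, 0.908, 0.003, -0.003]
contact_force: [0.4, -0.2, 0.7]
gripper_width: 85.7
grasp_force: 0.0
```

```bash
python3 -c "
from h import *
go([413.5,-322.3,130],down(.033+np.pi/2))"
```

```text
turn [ 0.006 -0.005  0.834] shift [-1.9 -0.9 -2.2]
```

Request:
{"method": "carry_out", "body": {"motion": [[0,0,0.18,0,0,0,1],[0,0,0.36,0,0,0,1],[0,0,0.54,0,0,0,1],[0,0,0.72,0,0,0,1],[0,0,0.834,0,0,0,1]]}}

```text
clock: 18.65
position: [414.4, -322.4, 130.3]
ee_rot: [-0.018, 1.0, 0.0, -0.001]
contact_force: [-0.5, 0.4, 0.1]
gripper_width: 85.1
grasp_force: 0.0
```

```bash
python3 -c "
from h import *
s=go([413.5,-322.3,130],down(.033+np.pi/2));print(s['position'],s['joints'])
w=cam('wrist');np.save('w.npy',w['color'])
hsv=cv2.cvtColor(w['color'],cv2.COLOR_BGR2HSV)
m=((hsv[...,0]>5)&(hsv[...,0]<25)&(hsv[...,1]>90)&(hsv[...,2]>80)).astype(np.uint8)
n,l,st,ce=cv2.connectedComponentsWithStats(m);i=1+np.argmax(st[1:,4]);print(st[i],ce[i])
cnt=max(cv2.findContours((l==i).astype(np.uint8),0,2)[0],key=cv2.contourArea)
r=cv2.minAreaRect(cnt);print(r);B=cv2.boxPoints(r)
P=[onz(w,*b,59) for b in B];print(np.array(P))
print('pred head top',proj(w,[475.5,-318,90]),'tail',proj(w,[271,-327,59]))
# black head mask near
g=(hsv[...,2]<40).astype(np.uint8);n,l,st,ce=cv2.connectedComponentsWithStats(g)
for j in range(1,n):
  if st[j,4]>400: print(st[j],ce[j],onz(w,*ce[j],90))
"
```

```text
turn [ 0.001 -0.002  0.003] shift [0.9 0.2 0.3]
[ 414.392 -322.425  130.328] [-0.352  0.297 -0.354  0.    -0.922 -1.183]
[ 269    6   35  250 7894] [285.139 126.626]
((286.0, 130.5), (249.0, 34.0), 90.0)
[[ 273.578 -340.435   59.   ]
 [ 272.78  -318.295   59.   ]
 [ 448.746 -309.609   59.   ]
 [ 449.731 -336.761   59.   ]]
pred head top [291.67  306.055] tail [289.754   2.413]
[   0  136   93   61 3897] [ 43.689 162.359] [ 376.033 -482.911   90.   ]
[ 247  236   75  102 5095] [284.45  292.639] [ 464.569 -323.64    90.   ]
[    0   262   560   158 44474] [275.769 368.299] [ 532.396 -328.191   90.   ]
```

Request:
{"method": "carry_out", "body": {"motion": [[0,0,0,0,-2,50,1],[0,0,0,0,-2,90,1],[0,0,0,0,-2,108,1],[0,0,0,0,-2,118,1],[0,0,0,0,-2,118,1]]}}

```text
clock: 19.32
position: [414.2, -324.4, 12.9]
ee_rot: [-0.02, 1.0, 0.0, -0.001]
contact_force: [0.2, -0.2, 0.4]
gripper_width: 85.4
grasp_force: 0.0
```

Request:
{"method": "carry_out", "body": {"motion": [[0,0,0,0,0,0,-1],[0,0,0,0,0,0,-1],[0,0,0,0,0,0,-1],[0,0,0,0,0,0,-1],[0,0,0,0,0,0,-1]]}}

```text
clock: 19.95
position: [414.6, -324.6, 14.3]
ee_rot: [-0.02, 1.0, -0.0, 0.0]
contact_force: [-0.9, 1.0, 5.2]
gripper_width: 23.0
grasp_force: 60.6
```

Request:
{"method": "carry_out", "body": {"motion": [[0,0,0,0,0,-20,-1],[0,0,0,0,0,-70,-1],[0,0,0,0,0,-130,-1],[0,0,0,0,0,-190,-1],[0,0,0,0,0,-250,-1]]}}

```text
clock: 20.58
position: [412.9, -323.3, 263.6]
ee_rot: [-0.02, 1.0, 0.002, -0.002]
contact_force: [1.4, -1.0, -5.0]
gripper_width: 23.0
grasp_force: 60.1
```

```bash
python3 -c "
from h import *
s=go([630.5,-56,285],down(.033+np.pi/2));print(s['position'],s['contact_force'],s['wrist_torque'],s['gripper_width'])
T=cam('top');S=cam('side');z=s['position'][2]-13
h=s['position']+[61.5,2,0]
def blob(c,n,p):
  hsv=cv2.cvtColor(c['color'],cv2.COLOR_BGR2HSV)
  u,v=p.astype(int);g=(hsv[v-22:v+22,u-22:u+22,2]<45).astype(np.uint8);k,l,st,ce=cv2.connectedComponentsWithStats(g)
  for j in range(1,k):
    if st[j,4]>60: print(n,st[j],ce[j]+[u-22,v-22],'pred',p)
for n,c in (('top',T),('side',S)):
  for dz in (0,45,90): blob(c,n,proj(c,[h[0],h[1],z+dz])) if dz==45 else print(n,dz,proj(c,[h[0],h[1],z+dz]))
  print('tail',proj(c,[s['position'][0]-143,s['position'][1]-5,z+45]))
  cv2.imwrite('pics/l_%s.png'%n,c['color'])
"
```

```text
turn [ 0.003 -0.004  0.006] shift [-227.9  258.6  -21.4]
[ 412.899 -323.293  263.553] [ 1.393 -0.972 -4.967] [-0.15  -0.036 -0.051] 23.046530101273273
top 0 [383.346 237.976]
top [ 11  12  27  15 282] [389.418 233.996] pred [387.547 238.306]
top 90 [392.079 238.661]
tail [392.44  322.442]
side 0 [335.11  250.425]
side [   0    0   42   44 1269] [333.731 233.09 ] pred [336.973 238.169]
side 90 [338.97 224.95]
tail [277.128 298.1  ]
```

```bash
python3 -c "
from h import *
p=read_state()['position']
S=cam('side');w=cam('wrist')
for n,c,box in (('side',S,(180,330,230,360)),('wrist',w,(0,420,200,360))):
  hsv=cv2.cvtColor(c['color'],cv2.COLOR_BGR2HSV);m=((hsv[...,0]>5)&(hsv[...,0]<25)&(hsv[...,1]>90)&(hsv[...,2]>60)).astype(np.uint8)
  k=np.zeros_like(m);k[box[0]:box[1],box[2]:box[3]]=1;m*=k
  n_,l,st,ce=cv2.connectedComponentsWithStats(m);i=1+np.argmax(st[1:,4]);q=np.argwhere(l==i)[:,::-1];print(n,st[i],cv2.fitLine(q.astype(np.float32),2,0,.01,.01).ravel(), 'width rows', [int((l[r]==i).sum()) for r in range(st[i][1]+4,st[i][1]+st[i][3],30)])
  for t in(-.1,0,.1):
    f=lambda x,dz:p+np.array([61.5+x*np.cos(t),2+x*.035,-13+45+(62+x)*np.sin(t)+dz])
    a,b=proj(c,f(-205,0)),proj(c,f(-110,0));print(t,'tail',a,'tailtop',proj(c,f(-205,14)),'dir',(b-a)/np.linalg.norm(b-a))
"
```

```text
side [278 243  50  58 887] [  0.685  -0.729 302.679 272.747] width rows [8, 19]
-0.1 tail [279.728 291.842] tailtop [279.647 287.947] dir [ 0.74  -0.673]
0 tail [279.454 296.032] tailtop [279.37  292.249] dir [ 0.707 -0.707]
0.1 tail [279.887 299.456] tailtop [279.81  295.776] dir [ 0.676 -0.737]
wrist [  255     0    71   361 21935] [  0.008  -1.    288.354 169.077] width rows [71, 70, 68, 66, 64, 62, 61, 59, 58, 55, 54, 53]
-0.1 tail [ 286.195 -135.07 ] tailtop [ 285.866 -177.229] dir [-0.003  1.   ]
0 tail [ 286.571 -106.355] tailtop [ 286.344 -138.583] dir [-0.004  1.   ]
0.1 tail [286.638 -77.599] tailtop [ 286.45  -102.145] dir [-0.004  1.   ]
```

Request:
{"method": "carry_out", "body": {"motion": [[0,0,0,-40,45,-21,-1],[0,0,0,-80,91,-21,-1],[0,0,0,-120,137,-21,-1],[0,0,0,-160,182,-21,-1],[0,0,0,-200,227,-21,-1]]}}

```text
clock: 21.4
position: [604.3, -87.6, 280.1]
ee_rot: [-0.02, 1.0, 0.0, -0.004]
contact_force: [0.9, -0.3, -4.1]
gripper_width: 23.4
grasp_force: 60.3
```

Request:
{"method": "carry_out", "body": {"motion": [[0,0,0,-28,32,0,-1],[0,0,0,-28,32,0,-1],[0,0,0,-28,32,0,-1]]}}

```text
clock: 21.78
position: [630.4, -56.4, 281.0]
ee_rot: [-0.02, 1.0, -0.0, -0.004]
contact_force: [-0.5, -0.5, -5.2]
gripper_width: 23.0
grasp_force: 60.4
```

```bash
python3 -c "
from h import *
import pickle
s=go([630.5,-56,285],down(.033+np.pi/2));print(s['position'],s['contact_force'],s['joints'])
T=cam('top');S=cam('side');z=s['position'][2]-13;h=s['position']+[61.5,2,0]
for n,c in(('top',T),('side',S)):
  hsv=cv2.cvtColor(c['color'],cv2.COLOR_BGR2HSV)
  g=(hsv[...,2]<40).astype(np.uint8);k,l,st,ce=cv2.connectedComponentsWithStats(g)
  p=proj(c,[h[0],h[1],z+90]);print(n,'pred',p,'bottom',proj(c,[h[0],h[1],z]),'punch',proj(c,[692.6,-53.9,230]))
  for j in range(1,k):
    if st[j,4]>50 and abs(ce[j]-p).max()<40: print(st[j],ce[j])
"
```

```text
turn [ 0.    -0.007  0.007] shift [-0.1  0.4 -4. ]
[630.4   -56.412 280.976] [-0.472 -0.465 -5.195] [ 0.165  0.368  0.148 -0.001 -1.359 -1.696]
top pred [275.682 147.036] bottom [275.522 153.196] punch [275.256 155.262]
side pred [309.842 129.274] bottom [308.515 154.952] punch [308.013 164.784]
[ 277   76   43   84 1536] [300.572 126.607]
```

Hovering 38 mm above the punch, with the head centred on it. Now a fast single-row blow.

Request:
{"method": "carry_out", "body": {"motion": [[0,0,0,0,0,59,-1]]}}

```text
clock: 22.0
position: [635.9, -57.9, 231.5]
ee_rot: [-0.02, 1.0, -0.0, 0.008]
contact_force: [3.6, -0.5, 1.8]
gripper_width: 23.3
grasp_force: 61.5
```

Request:
{"method": "carry_out", "body": {"motion": [[0,0,0,0,0,-20,-1],[0,0,0,0,0,-60,-1],[0,0,0,0,0,-60,-1]]}}

```text
clock: 22.38
position: [633.3, -57.8, 290.2]
ee_rot: [-0.019, 1.0, -0.0, 0.005]
contact_force: [1.0, 0.6, -4.6]
gripper_width: 23.0
grasp_force: 62.4
```

```bash
python3 -c "
from h import *
s=read_state();print(s['position'],s['contact_force'],s['wrist_torque'],s['gripper_width'])
S=cam('side');T=cam('top')
z=s['position'][2]-13;h=s['position']+[61.5,2,0]
for c in(S,):
  print([proj(c,[h[0],h[1],z+d]) for d in (0,90)],proj(c,[692.6,-53.9,230]))
  hsv=cv2.cvtColor(c['color'],cv2.COLOR_BGR2HSV)
  col=c['color'][120:175,309].max(1);print(col)
"
```

```text
[633.255 -57.835 290.183] [ 0.952  0.593 -4.589] [-0.022  0.266  0.036] 22.98013361206066
[array([309.645, 152.217]), array([311.042, 126.251])] [308.013 164.784]
[ 18  21  22  31  45  48  50  42  43  34  34  33  26  30  37  57  36  22
  23  23  22  21  21  22  18  16  17  10   8  12  10  10   4  10  25  76
 119 126 111 103 106 102 103 102 100 105 126 153 146 117 111  87  62  63
  60]
```

The first blow reached about 11.5 mm of stroke (7 N of spring force, consistent with the spec), so it wasn't full depth. I'll settle and strike again, deeper.

Request:
{"method": "carry_out", "body": {"motion": [[0,0,0,0,0,0,-1],[0,0,0,0,0,0,-1]]}}

```text
clock: 22.72
position: [631.3, -56.7, 284.1]
ee_rot: [-0.02, 1.0, -0.0, -0.001]
contact_force: [0.9, 0.4, -5.5]
gripper_width: 23.0
grasp_force: 62.3
```

Request:
{"method": "carry_out", "body": {"motion": [[0,0,0,0,0,55,-1],[0,0,0,0,0,64,-1]]}}

```text
clock: 22.98
position: [630.2, -56.6, 220.5]
ee_rot: [-0.02, 1.0, -0.0, -0.003]
contact_force: [-6.1, 2.1, 8.9]
gripper_width: 23.1
grasp_force: 63.9
```

Request:
{"method": "carry_out", "body": {"motion": [[0,0,0,0,0,-40,-1],[0,0,0,0,0,-65,-1],[0,0,0,0,0,-65,-1],[0,0,0,0,0,-65,-1]]}}

```text
clock: 23.48
position: [630.9, -56.3, 285.0]
ee_rot: [-0.02, 1.0, 0.0, -0.002]
contact_force: [-0.2, 0.4, -5.2]
gripper_width: 23.0
grasp_force: 62.4
```

```bash
python3 -c "
from h import *
p=read_state()['position'];print(p,read_state()['wrist_torque'])
S=cam('side');w=cam('wrist')
for n,c,box in (('side',S,(120,280,230,330)),):
  hsv=cv2.cvtColor(c['color'],cv2.COLOR_BGR2HSV);m=((hsv[...,0]>5)&(hsv[...,0]<25)&(hsv[...,1]>90)&(hsv[...,2]>60)).astype(np.uint8)
  k=np.zeros_like(m);k[box[0]:box[1],box[2]:box[3]]=1;m*=k
  n_,l,st,ce=cv2.connectedComponentsWithStats(m);i=1+np.argmax(st[1:,4]);q=np.argwhere(l==i)[:,::-1];print(n,st[i],cv2.fitLine(q.astype(np.float32),2,0,.01,.01).ravel())
  for t in(-.1,0,.1):
    f=lambda x,dz:p+np.array([61.5+x*np.cos(t),2+x*.035,-13+45+(62+x)*np.sin(t)+dz])
    a,b=proj(c,f(-205,0)),proj(c,f(-110,0));print(t,'tail',a,'tailtop',proj(c,f(-205,14)),'dir',(b-a)/np.linalg.norm(b-a))
"
```

```text
[630.941 -56.318 284.997] [-0.052  0.258 -0.006]
side [259 143  40  42 582] [  0.729  -0.684 279.247 164.838]
-0.1 tail [260.029 172.679] tailtop [259.767 168.439] dir [ 0.856 -0.517]
0 tail [260.008 177.11 ] tailtop [259.748 172.955] dir [ 0.808 -0.589]
0.1 tail [260.549 181.069] tailtop [260.296 176.998] dir [ 0.761 -0.649]
```

At the bottom the net force was about 14 N, above the 9 N needed, so the punch bottomed. The mallet turned about 0.08 rad in the grip, so I'll compensate for that as I put it back.

Request:
{"method": "carry_out", "body": {"motion": [[0,0,0,40,-49,0,-1],[0,0,0,80,-98,0,-1],[0,0,0,120,-147,0,-1],[0,0,0,160,-196,0,-1],[0,0,0,200,-245,0,-1]]}}

```text
clock: 24.2
position: [442.2, -307.5, 285.8]
ee_rot: [-0.02, 1.0, 0.0, -0.001]
contact_force: [1.1, -1.8, -5.0]
gripper_width: 22.7
grasp_force: 62.3
```

```bash
python3 -c "
from h import *
s=go([416,-324,80],down(.033+np.pi/2)*R.from_rotvec([0,.08,0]));print(s['position'])"
```

```text
turn [0.    0.078 0.007] shift [ 26.4 -15.5 205.8]
[ 442.167 -307.511  285.769]
```

Request:
{"method": "carry_out", "body": {"motion": [[0,0.08,0,16,-22,40,-1],[0,0.08,0,16,-22,95,-1],[0,0.08,0,16,-22,150,-1],[0,0.08,0,16,-22,205,-1],[0,0.08,0,16,-22,205,-1]]}}

```text
clock: 24.82
position: [424.6, -327.3, 77.0]
ee_rot: [-0.02, 0.999, 0.002, -0.046]
contact_force: [-0.4, -0.7, -2.9]
gripper_width: 23.2
grasp_force: 62.0
```

```bash
python3 -c "
from h import *
p=read_state()['position'];Rc=R.from_quat(read_state()['ee_rot']);print(p,Rc.apply([0,0,1]))
S=cam('side');c=S;box=(230,400,200,380)
hsv=cv2.cvtColor(c['color'],cv2.COLOR_BGR2HSV);m=((hsv[...,0]>5)&(hsv[...,0]<25)&(hsv[...,1]>90)&(hsv[...,2]>60)).astype(np.uint8)
k=np.zeros_like(m);k[box[0]:box[1],box[2]:box[3]]=1;m*=k
n_,l,st,ce=cv2.connectedComponentsWithStats(m);i=1+np.argmax(st[1:,4]);q=np.argwhere(l==i)[:,::-1];print(st[i],cv2.fitLine(q.astype(np.float32),2,0,.01,.01).ravel())
for t in(-.1,0,.1):
    f=lambda x,dz:p+np.array([61.5+x*np.cos(t),2+x*.035,-13+45+(62+x)*np.sin(t)+dz])
    a,b=proj(c,f(-205,0)),proj(c,f(-110,0));print(t,'tail',a,'tailbot',proj(c,f(-205,-14)),'dir',(b-a)/np.linalg.norm(b-a))
"
```

```text
[ 424.623 -327.285   77.035] [-0.092  0.002 -0.996]
[283 286  43  54 664] [  0.65   -0.76  304.435 314.191]
-0.1 tail [283.222 334.282] tailbot [283.248 336.946] dir [ 0.704 -0.71 ]
0 tail [282.954 337.295] tailbot [282.982 339.893] dir [ 0.678 -0.735]
0.1 tail [283.274 339.65 ] tailbot [283.298 342.189] dir [ 0.654 -0.757]
```

Request:
{"method": "carry_out", "body": {"motion": [[0,0,0,-2.5,0,28,-1],[0,0,0,-4.6,0,50,-1],[0,0,0,-5.3,0,58,-1],[0,0,0,-5.5,0,61,-1],[0,0,0,-5.5,0,61,-1]]}}

```text
clock: 25.5
position: [430.6, -329.4, 21.8]
ee_rot: [-0.02, 0.999, -0.001, -0.039]
contact_force: [0.2, -0.2, -4.3]
gripper_width: 23.0
grasp_force: 62.0
```

Request:
{"method": "carry_out", "body": {"motion": [[0,0,0,-0.3,0,3,-1],[0,0,0,-0.5,0,6,-1],[0,0,0,-0.5,0,6,-1]]}}

```text
clock: 25.88
position: [429.3, -328.8, 14.2]
ee_rot: [-0.02, 0.999, -0.001, -0.04]
contact_force: [-0.3, -0.1, -4.2]
gripper_width: 22.9
grasp_force: 62.1
```

Request:
{"method": "carry_out", "body": {"motion": [[0,0,0,-0.2,0,2,-1],[0,0,0,-0.4,0,4,-1],[0,0,0,-0.4,0,4,-1]]}}

```text
clock: 26.25
position: [429.6, -329.2, 12.9]
ee_rot: [-0.02, 0.999, -0.001, -0.04]
contact_force: [-4.4, 3.4, 11.3]
gripper_width: 23.1
grasp_force: 64.4
```

Contact with the bench. I'll release slowly and lift.

Request:
{"method": "carry_out", "body": {"motion": [[0,0,0,0,0,-2,-0.3],[0,0,0,0,0,-2,0.3],[0,0,0,0,0,-2,1],[0,0,0,0,0,-2,1],[0,0,0,0,0,-2,1]]}}

```text
clock: 26.88
position: [429.8, -328.9, 12.2]
ee_rot: [-0.02, 0.999, -0.001, -0.04]
contact_force: [-0.0, 0.7, -0.1]
gripper_width: 85.2
grasp_force: 0.0
```

Request:
{"method": "carry_out", "body": {"motion": [[0,0,0,0,0,-20,1],[0,0,0,0,0,-60,1],[0,0,0,0,0,-120,1],[0,0,0,0,0,-180,1],[0,0,0,0,0,-180,1]]}}

```text
clock: 27.5
position: [447.4, -329.8, 197.5]
ee_rot: [-0.02, 0.999, -0.004, -0.034]
contact_force: [-1.1, 0.7, 0.1]
gripper_width: 85.0
grasp_force: 0.0
```

```bash
python3 -c "
from h import *
s=read_state();print(s['position'],s['contact_force'])
T=cam('top');w=cam('wrist')
def wood(c,zs):
  hsv=cv2.cvtColor(c['color'],cv2.COLOR_BGR2HSV);m=((hsv[...,0]>5)&(hsv[...,0]<25)&(hsv[...,1]>90)&(hsv[...,2]>80)).astype(np.uint8)
  n,l,st,ce=cv2.connectedComponentsWithStats(m)
  for i in range(1,n):
    if st[i,4]<150: continue
    cnt=max(cv2.findContours((l==i).astype(np.uint8),0,2)[0],key=cv2.contourArea);P=np.array([onz(c,*b,zs)[:2] for b in cv2.boxPoints(cv2.minAreaRect(cnt))])
    if 230<P[:,0].mean()<560 and -420<P[:,1].mean()<-200: print(st[i],P.round(0).tolist())
wood(T,59);wood(w,59)
for n,c in(('w',w),):
  hsv=cv2.cvtColor(c['color'],cv2.COLOR_BGR2HSV);print('head pred',proj(c,[491,-325,90]))
  g=(hsv[...,2]<40).astype(np.uint8);k,l,st,ce=cv2.connectedComponentsWithStats(g)
  for j in range(1,k):
    if st[j,4]>400: print(st[j],ce[j],onz(c,*ce[j],90))
# guard bar check in top: bright thin line near bar
for a in(0,.1): print(a,proj(T,F(-5-125*np.sin(a),65,55+125*np.cos(a))),proj(T,F(-5-125*np.sin(a),-65,55+125*np.cos(a))))
g=cv2.cvtColor(T['color'],cv2.COLOR_BGR2GRAY);print(g[195:230,275])
import pickle;c0=pickle.load(open('c0.pkl','rb'))['top'];print(cv2.cvtColor(c0['color'],cv2.COLOR_BGR2GRAY)[195:230,275])
d=cv2.absdiff(g,cv2.cvtColor(c0['color'],cv2.COLOR_BGR2GRAY));
for n,(x,y) in dict(elbow=(227,355),stub=(568,260),carton=(183,277),teal=(492,236)).items():
  x=int(x*.7);y=int(y*.7);print(n,(d[y-20:y+20,x-20:x+20]>30).sum())
"
```

```text
[ 447.41  -329.79   197.499] [-1.108  0.687  0.109]
[368 253  10  47 365] [[427.0, -316.0], [428.0, -339.0], [293.0, -345.0], [292.0, -321.0]]
[ 275   33   26  195 4732] [[293.0, -347.0], [292.0, -325.0], [468.0, -317.0], [469.0, -341.0]]
head pred [290.771 259.88 ]
[  56  110   78   47 1240] [108.473 132.152] [ 384.125 -483.043   90.   ]
[259 218  57  39 676] [288.377 233.099] [ 465.887 -328.2     90.   ]
[    0   262   560   158 44710] [276.081 368.236] [ 605.565 -334.63    90.   ]
0 [262.778 212.847] [310.459 201.839]
0.1 [263.838 217.437] [311.514 206.419]
[116 115 119 118 118 120 118 118 118 120 118 122 112  94  88 103 119 107
 100 122 141 144 147 146 146 145 150 145 145 147 143 146 145 146 144]
[ 55  54  81 104 113 114 114 112 113 111 116 111 110  92  66  49  52  59
  60  94 140 141 116 120 135 133 125 132 136 137 137 136 139 137 140]
elbow 449
stub 0
carton 0
teal 733
```

```bash
python3 -c "
from h import *
import pickle
c0=pickle.load(open('c0.pkl','rb'))
for n in('top','side'):
  for im in (c0[n]['color'],cam(n)['color']):
    hsv=cv2.cvtColor(im,cv2.COLOR_BGR2HSV)
    r=(slice(225,275),slice(135,185)) if n=='top' else (slice(170,225),slice(165,210))
    m=((hsv[...,0]>12)&(hsv[...,0]<28)&(hsv[...,1]>120))[r];t=((hsv[...,0]>75)&(hsv[...,0]<100)&(hsv[...,1]>120))
    print(n,np.argwhere(m).mean(0),m.sum(),'teal',np.argwhere(t).mean(0),t.sum())
"
```

```text
top [23.831 23.669] 438 teal [172.159 330.023] 1004
top [23.907 23.838] 432 teal [165.067 344.158] 951
side [20.185 25.346] 590 teal [245.13  350.905] 801
side [20.186 25.452] 582 teal [245.572 362.149] 369
```

```bash
python3 -c "
from h import *
import pickle
c0=pickle.load(open('c0.pkl','rb'))
c8=pickle.load(open('c8.pkl','rb'))[1]
for n,im in (('0',c0['top']['color']),('8',c8['color']),('now',cam('top')['color']),('side0',c0['side']['color']),('sidenow',cam('side')['color'])):
    hsv=cv2.cvtColor(im,cv2.COLOR_BGR2HSV);t=((hsv[...,0]>75)&(hsv[...,0]<100)&(hsv[...,1]>120)).astype(np.uint8)
    k,l,st,ce=cv2.connectedComponentsWithStats(t);print(n,[(st[j].tolist(),ce[j].round(1).tolist()) for j in range(1,k) if st[j,4]>20])
"
```

```text
0 [([327, 147, 35, 36, 957], [344.0, 164.8])]
8 [([327, 147, 35, 36, 961], [344.0, 164.7])]
now [([327, 147, 35, 36, 950], [344.1, 164.9])]
side0 [([340, 233, 34, 30, 786], [356.2, 247.6])]
sidenow [([351, 233, 23, 29, 355], [363.1, 245.1])]
```

The teal flange and the other bystanders haven't moved; the arm was only hiding part of the side view. Handing in.

```bash
python3 -c "
from bench import *
print(job_done())"
```

```text
the job is handed in; nothing more can be done
None
```

I handed in the job: guard lowered, flange pushed against its stop, guard shut, punch struck, and the mallet standing on the bench about 16 mm from where it started; the punch took two blows, because the first reached only about 11.5 of its 18 mm.

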